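# Open the combination lock box beside the microinjection bench

### The arm

A 7-joint arm with a two-finger parallel gripper is mounted at the origin on the work surface. World frame = base frame: x ahead of the robot, y to its left, z up, the work surface at z = 0. Lengths are in m, angles in rad, forces in N, time in s.
With the tool pointing down it reaches from about 0.4 to 0.85 m from the base axis. Payload 10.4 kg.
Tool frame: the origin (TCP) lies at the very end of the fingers, on their centre line; the grasp point (between the pads) lies 19 mm behind it; x points along the fingers, z is the direction in which the jaws open and shut, and the axes are right-handed (so a half turn about x gives the same grasp; the last joint's range is limited). The gripper opens to 85 mm and grips with 20 to 120 N. Pads are 22 mm wide; open, the fingers measure 114 mm over their backs; the gripper's body (76 mm by 85 mm) begins 54 mm behind the grasp point. The pads swing forward as they close: fully open they stand 13 mm farther back than shut.
Start: joints at [1.154, 0.332, -0.065, 1.46, 0.022, 1.35, -0.088], TCP at [0.24, -0.577, 0.231] pointing down, gripper open.
Joint ranges: [-2.6, 2.6], [-0.5, 2.12], [-1.47, 1.34], [0.16, 2.42], [-1.27, 4.41], [0.06, 2.06], [-2.6, 2.6]. Speed limits (rad/s): [2.22, 2.22, 2.79, 2.79, 3.14, 3.14, 3.14].

### API

Orientations are given as a unit quaternion [x, y, z, w].
In Python, from workcell import get_obs, camera, camera_info, hand_in gives the robot as it stands.
- The arm moves only by the tool move_arm, never from a script. Its argument "motion" is text: rows parted by semicolons, each of 4 numbers parted by spaces: the shift along the world's x, y, z in m, then the turn about the world's z in rad. In form: tx ty tz spin; .... A call has 1 to 10 rows; each row is the pose to reach, as a shift and turn from the pose commanded when the call began; what a row does not reach only later rows make up. A row lasts 1/8 s, in which the tool goes at most 62.5 mm and 10.7 degrees, less where a joint would pass 70% of its speed; a pose out of reach is approached as far as the arm can. A call with a gripper value outside its range is refused whole. "grip" is the opening, from 0 (shut) to 1 (fully open), set as the call begins (left out, the last holds). The fingers move at their own pace and stop on an object; "force" is the grip in N (left out, the last holds). Time passes only in rows, so rows that repeat a pose let the fingers close. It gives the time, the measured TCP pose, the force and the opening at its end, in the units of the state.
- get_obs(): the state, without advancing time (a new reading comes with each control period).
- camera(name): name is "scene" or "top" or "wrist"; returns (picture, depth): 384x512x3 uint8, red, green, blue; 384x512 float32, m along the optical axis (not along the pixel's ray), 0 where there is no reading.
- camera_info(name): a dict with "camera_matrix" (3x3 intrinsics, pixels), "eye" and "attitude" of the camera in the world. Camera axes: x right, y up, looking along -z (the intrinsics and any distortion apply to the point x, -y, -z); pixel columns grow to the right and rows downward; lengths in m; the calibration is good to about 2 mm. A picture is of the moment at which its call begins: read the wrist's pose just before it. camera_info takes no time and is no camera call; for the wrist camera it gives the pose at the moment of the call.
- hand_in(): hands the job in, once; it reports no verdict.
The state is a dict: "clock": time; "joint_pos": joint angles; "joint_velocities": joint speeds; "tau": joint torques, N m; "position": TCP position; "ee_rot": TCP orientation; "ft_force": force on the tool from outside, world axes, zero at the start; "torque": the same for the moment, N m; "grip_width": opening from 0.0 (shut) to 1.0 (fully open).
Only numpy, scipy, OpenCV 4.12 (cv2) and the standard library are available. Lean on these libraries where they do the work, as an engineer would, in place of code of your own. Each camera call takes 0.05 s, during which the arm holds its last target.

### The job

Roll the three number wheels of the lock box, by their rims, to the code 4-7-2 (left to right as seen from the robot), then slide the bolt knob sideways to the right, away from the wheels, fully to its stop so that the lid springs ajar. Use only a light fingertip touch on the box (never more than 20 N); leave the bolt drawn, the code showing and the lid ajar, and do not disturb the slide box, the jar and the dish.

Things in the scene. Friction and masses are not known exactly. Their poses are not given: they have to be found in the camera images.
- lockbox: Grey steel lock box screwed to the bench, 250 mm wide (its y), 190 deep (its x). Origin: centre of its underside; x points away from its front, which faces the robot; z up. The dark lock case (52 mm deep, 180 wide, cover at z = 100 mm) runs along the front of its top; three number wheels and, 52 mm right of the right wheel's centre, the bolt knob stand out of it. Lid behind it, top at z = 88 mm.
- bolt (a joint): How far the bolt is drawn (m): 0 home (locked), 0.012 at its end stop. It slides along the box's -y (to the right seen from the robot, away from the wheels) against about 1.5 N of friction and stays where it is left. With any wheel off the code it is blocked after 2 mm; its tongue leaves the lid at about 9 mm.
- bolt_knob (a point): Centre of the bolt's knob, a steel block 16 mm (box x) by 10 mm (box y) by 14 mm tall, its top 7 mm above this point and 23 mm above the case cover; it moves with the bolt.
- lid (a joint): Opening angle of the spring-loaded lid (rad), hinged along the far edge of the box: 0 shut; once the bolt is drawn, the lid springs up by itself to about 0.2 and stays ajar.
- wheel0 (a joint): Turn (rad) of the left number wheel (seen from the robot), endless both ways about the box's y: digit n is on top at n x 0.6283, plus any whole turns. Rolling the top away from the robot (box +x) increases it and brings up higher digits (0 follows 9). Sprung clicks hold whole digits: about 1.3 N along the rim turns it on by one; let go in between, it snaps to the nearer digit.
- index0 (a point): Nominal topmost point of the left wheel, where its digit is read between white lines; fixed to the box. The bearings are worn: the true rim lies up to 1.5 mm higher or lower. The wheel is a white disc, knurled at the edges, radius 18 mm, width 13 mm, ten dark digits, upright as seen from the robot; axle along the box's y, 18 mm below. It stands 10 mm out of the cover; wheels 28 mm apart.
- code0 (a point): Point on the rim of the left wheel at its digit 4; it turns with the wheel and meets index0 (but for the 1.5 mm of bearing wear) when the wheel shows 4.
- wheel1 (a joint): Turn (rad) of the middle number wheel (seen from the robot), endless both ways about the box's y: digit n is on top at n x 0.6283, plus any whole turns. Rolling the top away from the robot (box +x) increases it and brings up higher digits (0 follows 9). Sprung clicks hold whole digits: about 1.3 N along the rim turns it on by one; let go in between, it snaps to the nearer digit.
- index1 (a point): Nominal topmost point of the middle wheel, where its digit is read between white lines; fixed to the box. The bearings are worn: the true rim lies up to 1.5 mm higher or lower. The wheel is a white disc, knurled at the edges, radius 18 mm, width 13 mm, ten dark digits, upright as seen from the robot; axle along the box's y, 18 mm below. It stands 10 mm out of the cover; wheels 28 mm apart.
- code1 (a point): Point on the rim of the middle wheel at its digit 7; it turns with the wheel and meets index1 (but for the 1.5 mm of bearing wear) when the wheel shows 7.
- wheel2 (a joint): Turn (rad) of the right number wheel (seen from the robot), endless both ways about the box's y: digit n is on top at n x 0.6283, plus any whole turns. Rolling the top away from the robot (box +x) increases it and brings up higher digits (0 follows 9). Sprung clicks hold whole digits: about 1.3 N along the rim turns it on by one; let go in between, it snaps to the nearer digit.
- index2 (a point): Nominal topmost point of the right wheel, where its digit is read between white lines; fixed to the box. The bearings are worn: the true rim lies up to 1.5 mm higher or lower. The wheel is a white disc, knurled at the edges, radius 18 mm, width 13 mm, ten dark digits, upright as seen from the robot; axle along the box's y, 18 mm below. It stands 10 mm out of the cover; wheels 28 mm apart.
- code2 (a point): Point on the rim of the right wheel at its digit 2; it turns with the wheel and meets index2 (but for the 1.5 mm of bearing wear) when the wheel shows 2.
- slidebox_mid (a point): Cream box for microscope slides, 85 x 100 x 34 mm, loose; a bystander. Point at its centre, half-way up.
- vial_mid (a point): Small amber glass jar with a white cap, 36 mm across, 62 mm tall, loose; a bystander. Point at its centre, half-way up.
- dish_mid (a point): Covered clear round culture dish, 91 mm across, 17 mm tall, loose; a bystander. Point at its centre, half-way up.

How it is judged:
On the way, in this order (a step that is already met when the one before it is completed fails the run):
1. all three wheels show the code 4-7-2 at the index, the bolt still home (distance between code0 and index0 below 0.003 m and distance between code1 and index1 below 0.003 m and distance between code2 and index2 below 0.003 m and value of joint bolt below 0.004 m), for 0.2 s.
2. the bolt is drawn fully and the lid has sprung ajar (value of joint bolt above 0.01 m and value of joint lid above 0.12 rad), for 0.2 s.
At the end, for the whole second after the job is handed in: Each wheel shows its digit of 4-7-2 within 3 mm of the index, the bolt is drawn by more than 10 of its 12 mm, and the lid stands ajar, opened by 0.12 to 0.5 rad and at rest (all of step 2 and distance between code0 and index0 below 0.003 m and distance between code1 and index1 below 0.003 m and distance between code2 and index2 below 0.003 m and value of joint lid below 0.5 rad and velocity of joint lid below 0.2 rad/s); the robot touches nothing.
It fails at once if the robot presses on the lock box or any part of it with more than 20 N (contact force between lockbox and the fingers above 20 N or contact force between lockbox and the arm above 20 N).
It fails at once if a bystander (slide box, jar or dish) is shifted by more than 15 mm (distance of any of slidebox_mid, vial_mid, dish_mid from where it was at the start of the episode above 0.015 m).
It also fails if it takes over 67 s, if anything falls off the work surface, if the arm or the gripper's body presses on something with over 40 N, if the wrist force passes 120 N, or if a joint passes its speed limit or range.

## Working session

There is one attempt and no reset: what is moved stays moved. The work goes in short steps, Python scripts to look and compute and a tool call to move; the robot and the scene stay as the last step left them, time stands still between calls to the robot, and variables do not carry over. Pictures are saved under pics/ and viewed, and the job is handed in when it is done.

Besides the shell and the picture viewer there is one more tool, called after "Request:" as a command line: name --argument value ..., lists and objects as JSON in quotes. move_arm: Moves the arm, as the interface text tells. Its arguments: {"type":"object","properties":{"motion":{"type":"string"},"grip":{"type":"number"},"force":{"type":"number"}},"required":["motion"]}

```bash
ls; mkdir -p pics
python3 - <<'E'
from workcell import *
import cv2,numpy as np
o=get_obs();print(o)
for n in ["scene","top"]:
    p,d=camera(n);i=camera_info(n);print(n,i)
    cv2.imwrite(f"pics/{n}0.png",p[:,:,::-1]);np.save(f"pics/{n}0.npy",d)
E
```

```text
pics
{'clock': 0.0, 'joint_pos': array([ 1.15440051,  0.33287309, -0.06467198,  1.46094844,  0.0215921 ,
        1.34988955, -0.08847434]), 'joint_velocities': array([-1.90007476e-03, -8.32412668e-04,  6.45425271e-04, -2.53516934e-03,
       -9.79368837e-04,  9.86089671e-04,  8.66267727e-05]), 'tau': array([-5.73907491e-04, -6.25434494e+01,  4.89726558e-02, -3.91618502e+01,
        1.61136850e-02,  9.89917084e-03,  3.05651406e-05]), 'position': array([ 0.23964825, -0.57682296,  0.23051169]), 'ee_rot': array([ 0.39277868,  0.58858801, -0.39226023,  0.58772526]), 'ft_force': array([-0.29470561, -0.57432605, -0.09834505]), 'torque': array([ 0.03394034,  0.01462145, -0.00537964]), 'grip_width': 1.002156652269282}
scene {'camera_matrix': array([[492.9123781 ,   0.        , 253.7019834 ],
       [  0.        , 492.9123781 , 194.69246523],
       [  0.        ,   0.        ,   1.        ]]), 'eye': array([1.36961818, 0.46395655, 0.65579609]), 'attitude': array([0.24149915, 0.41708899, 0.76294042, 0.43085594])}
top {'camera_matrix': array([[424.60537208,   0.        , 253.95678292],
       [  0.        , 424.60537208, 193.92621794],
       [  0.        ,   0.        ,   1.        ]]), 'eye': array([0.47240388, 0.02822961, 0.94957704]), 'attitude': array([-0.05600895,  0.07142219,  0.70616276, -0.70220796])}
```

View pics/scene0.png

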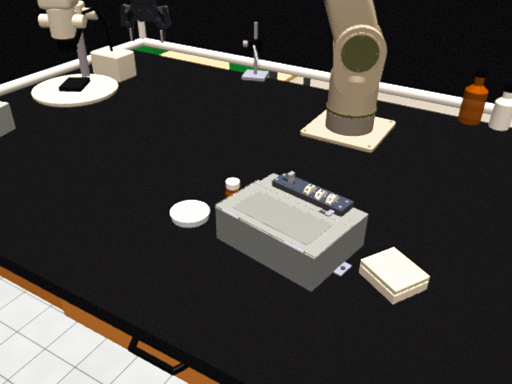

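View pics/top0.png

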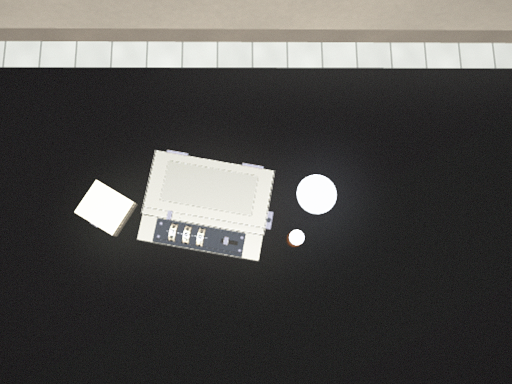

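```bash
cat > h.py <<'E'
import numpy as np,cv2
from scipy.spatial.transform import Rotation as R
def ray(i,u,v):
    K=i["camera_matrix"];d=np.array([(u-K[0,2])/K[0,0],-(v-K[1,2])/K[1,1],-1.])
    return i["eye"],R.from_quat(i["attitude"]).apply(d)
def plane(i,u,v,z):
    e,d=ray(i,u,v);return e+d*(z-e[2])/d[2]
def pt(i,u,v,dep):
    e,d=ray(i,u,v);return e+d*dep
def proj(i,P):
    K=i["camera_matrix"];c=R.from_quat(i["attitude"]).inv().apply(np.asarray(P)-i["eye"])
    return np.array([K[0,2]-K[0,0]*c[...,0]/c[...,2],K[1,2]+K[1,1]*c[...,1]/c[...,2]]).T
E
python3 - <<'E'
from workcell import *
from h import *
p=cv2.imread("pics/top0.png");d=np.load("pics/top0.npy");i=camera_info("top")
c=p[140:270,130:280];cv2.imwrite("pics/topz.png",cv2.resize(c,None,fx=5,fy=4.6,interpolation=cv2.INTER_CUBIC)[:600])
for n,(u,v) in dict(w0=(172,232),w1=(187,234.5),w2=(201,237),k=(226,241),lid=(210,190),vial=(297,237),dish=(316,194),sb=(107,208)).items():
    print(n,plane(i,u,v,.11).round(4),pt(i,u,v,d[int(v),int(u)]).round(4))
s=cv2.imread("pics/scene0.png")[165:220,260:360];cv2.imwrite("pics/scz.png",cv2.resize(s,None,fx=8,fy=8,interpolation=cv2.INTER_CUBIC))
E
```

```text
w0 [0.5499 0.1713 0.11  ] [0.5499 0.1712 0.1106]
w1 [0.5448 0.1418 0.11  ] [0.5449 0.1419 0.1094]
w2 [0.5397 0.1142 0.11  ] [0.5396 0.114  0.1117]
k [0.5316 0.065  0.11  ] [0.5307 0.0644 0.1234]
lid [0.6339 0.0976 0.11  ] [0.6381 0.0994 0.088 ]
vial [ 0.5386 -0.0752  0.11  ] [ 0.5424 -0.0811  0.0622]
dish [ 0.6249 -0.1159  0.11  ] [ 0.6421 -0.1321  0.0154]
sb [0.5982 0.3011 0.11  ] [0.6095 0.3254 0.035 ]
```

View pics/topz.png

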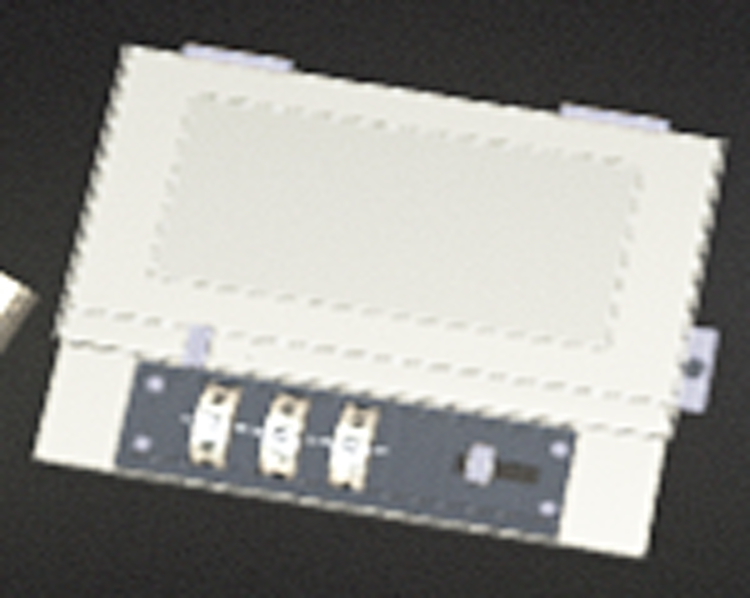

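View pics/scz.png

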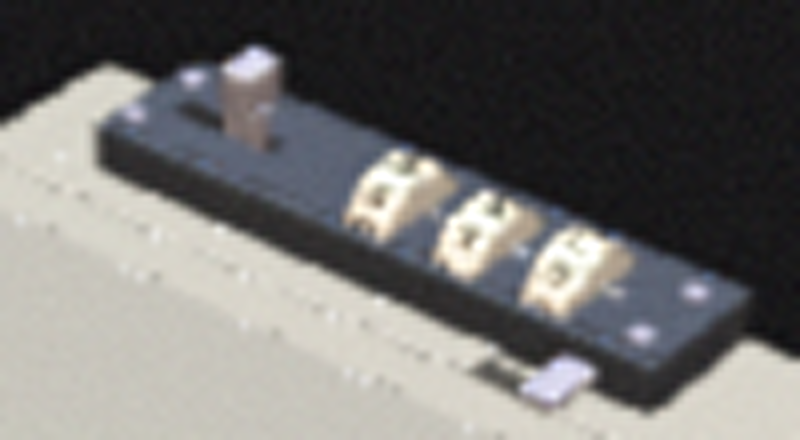

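Run:
```python
from workcell import *
from h import *
o=get_obs();print(R.from_quat(o["ee_rot"]).as_matrix().round(3))
i=camera_info("wrist");print(i["eye"]-o["position"],R.from_quat(i["attitude"]).as_matrix().round(3),i["camera_matrix"])
t=camera_info("top")
# box corner/edge: front edge bottom-left & right of the box top; hinge edge
f=lambda x,y:(130+x/5,140+y/4.6)
for a in [(35,460),(645,555),(125,45),(722,140)]: print(plane(t,*f(*a),.088).round(4))
```

```text
[[-0.001  0.923  0.384]
 [ 0.001  0.384 -0.923]
 [-1.    -0.    -0.001]]
[0.06979205 0.02922463 0.1440655 ] [[ 0.383  0.882  0.273]
 [-0.924  0.366  0.112]
 [-0.001 -0.295  0.955]] [[290.46295605   0.         256.26432699]
 [  0.         290.46295605 195.44118867]
 [  0.           0.           1.        ]]
[0.5362 0.2448 0.088 ]
[ 4.935e-01 -3.000e-04  8.800e-02]
[0.7242 0.2152 0.088 ]
[ 0.6792 -0.0343  0.088 ]
```

Request:
move_arm --motion "0.018 0.05 0 -0.05; 0.036 0.1 0 -0.1; 0.054 0.15 0 -0.15; 0.072 0.2 0 -0.2; 0.09 0.25 0 -0.25; 0.108 0.3 0 -0.3; 0.126 0.35 0 -0.35; 0.144 0.4 0 -0.4; 0.162 0.45 0 -0.45; 0.18 0.5 0 -0.5" --grip 0 --force 20

```text
clock: 1.35
position: [0.4199, -0.0755, 0.2313]
ee_rot: [-0.526, -0.472, 0.526, -0.472]
ft_force: [0.7, -0.1, -0.4]
grip_width: 0.001
```

Request:
move_arm --motion "0.018 0.05 0 -0.02; 0.036 0.1 -0.01 -0.04; 0.054 0.15 -0.03 -0.06; 0.065 0.19 -0.05 -0.067; 0.075 0.219 -0.07 -0.067; 0.075 0.219 -0.07 -0.067; 0.075 0.219 -0.07 -0.067"

```text
clock: 2.22
position: [0.4948, 0.1412, 0.1613]
ee_rot: [-0.541, -0.455, 0.542, -0.455]
ft_force: [0.1, -0.7, 0.7]
grip_width: -0.002
```

Run:
```python
from workcell import *
from h import *
o=get_obs();print(o["position"],o["joint_pos"].round(2),o["ft_force"],R.from_quat(o["ee_rot"]).as_matrix().round(3))
i=camera_info("wrist")
p,d=camera("wrist");np.save("pics/w1.npy",d);np.save("pics/w1i.npy",i,allow_pickle=True)
p=p[:,:,::-1];cv2.imwrite("pics/w1.png",p)
a=proj(i,[[.55,.171,.11],[.545,.142,.11],[.54,.114,.11],[.53,.064,.123]]);print(a)
u,v=a[1].astype(int);c=p[max(0,v-60):v+60,max(u-80,0):u+80];c=cv2.rotate(c,cv2.ROTATE_180);cv2.imwrite("pics/w1z.png",cv2.resize(c,None,fx=5,fy=5,interpolation=cv2.INTER_CUBIC))
```

```text
[0.4947536  0.14121773 0.1613466 ] [ 0.36  0.23 -0.81  1.81  0.18  1.18 -2.25] [ 0.11506409 -0.67115327  0.67020571] [[-0.     0.985 -0.173]
 [-0.    -0.173 -0.985]
 [-1.    -0.     0.   ]]
[[198.81597057 146.70374468]
 [242.79016925 146.54247416]
 [285.28354843 146.64177024]
 [368.3861905  151.30610155]]
```

View pics/w1.png

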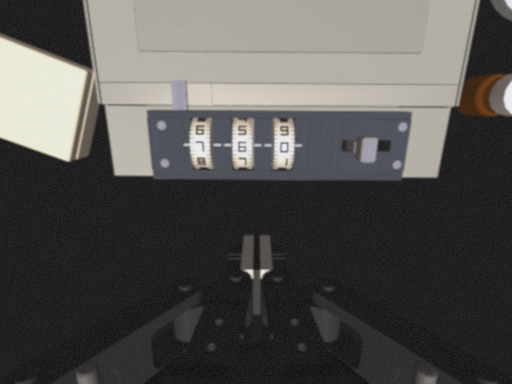

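View pics/w1z.png

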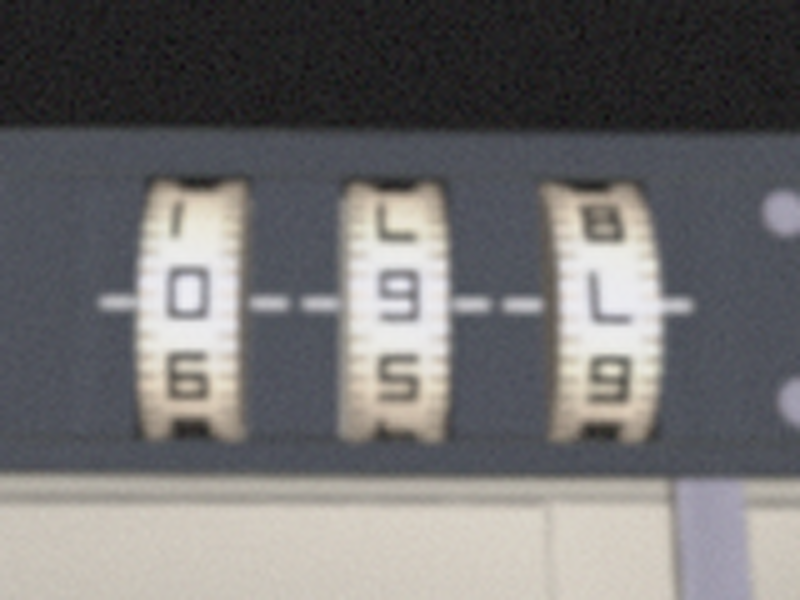

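Run:
```python
from workcell import *
from h import *
i=np.load("pics/w1i.npy",allow_pickle=True).item();p=cv2.imread("pics/w1.png");d=np.load("pics/w1.npy")
g=cv2.cvtColor(p,cv2.COLOR_BGR2HSV)
# white wheels mask
m=((g[...,2]>120)&(np.arange(384)[:,None]>112)&(np.arange(384)[:,None]<176)).astype(np.uint8)
m[:,:182]=0;m[:,310:]=0
m=cv2.morphologyEx(m,cv2.MORPH_OPEN,np.ones((9,5)))if 0 else cv2.morphologyEx(cv2.morphologyEx(m,cv2.MORPH_CLOSE,np.ones((5,5))),cv2.MORPH_OPEN,np.ones((9,9)))
n,l,s,c=cv2.connectedComponentsWithStats(m)
print(s,c)
# index lines
for k in range(1,n):
    u=c[k][0]
    print(plane(i,u,145.,.11).round(4), d[140:151,int(u)].round(4))
print("knob top",plane(i,369,149,.123).round(4),d[145:153,365:374].round(3)[::2,::2])
print(proj(i,get_obs()["position"]))
for u,v in [(190,145),(221.5,145),(263.5,145),(298,145)]:
    print(plane(i,u,v,.1).round(4),pt(i,u,v,d[v,int(u)]).round(4))
c=p[220:285,215:300];cv2.imwrite("pics/tip.png",cv2.resize(c,None,fx=8,fy=8,interpolation=cv2.INTER_CUBIC))
c=p[100:190,140:420];cv2.imwrite("pics/w1y.png",cv2.resize(c,(800,257),interpolation=cv2.INTER_CUBIC))
```

```text
[[     0      0    512    384 193620]
 [   189    121     23     46    971]
 [   232    120     22     48   1040]
 [   273    122     22     46    977]] [[255.70665737 192.23812106]
 [200.15036045 143.34088568]
 [242.6        143.33557692]
 [283.28659161 144.35414534]]
[0.5509 0.1699 0.11  ] [0.1924 0.1924 0.1916 0.192  0.1933 0.1927 0.1931 0.1929 0.1922 0.1938
 0.1946]
[0.546  0.1419 0.11  ] [0.1931 0.1928 0.1935 0.193  0.1932 0.1937 0.1937 0.1935 0.1938 0.193
 0.1949]
[0.5413 0.1152 0.11  ] [0.1933 0.1924 0.1922 0.1912 0.1916 0.1924 0.1928 0.1927 0.1924 0.1918
 0.1939]
knob top [0.5314 0.0635 0.123 ] [[0.181 0.179 0.179 0.179 0.18 ]
 [0.18  0.181 0.181 0.179 0.18 ]
 [0.181 0.18  0.181 0.18  0.18 ]
 [0.182 0.18  0.181 0.181 0.18 ]]
[257.87054903 248.91447759]
[0.5513 0.179  0.1   ] [0.5523 0.1761 0.1119]
[0.5474 0.1572 0.1   ] [0.5475 0.1571 0.1006]
[0.5423 0.1281 0.1   ] [0.5424 0.1281 0.1005]
[0.5381 0.1043 0.1   ] [0.5383 0.1045 0.1016]
```

View pics/tip.png

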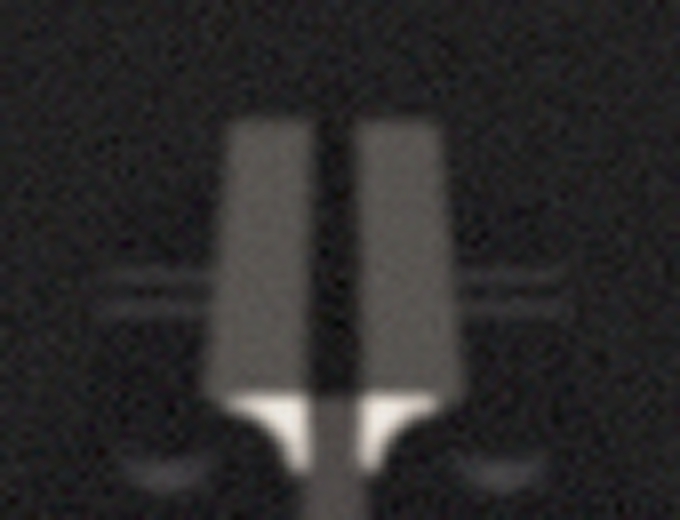

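View pics/w1y.png

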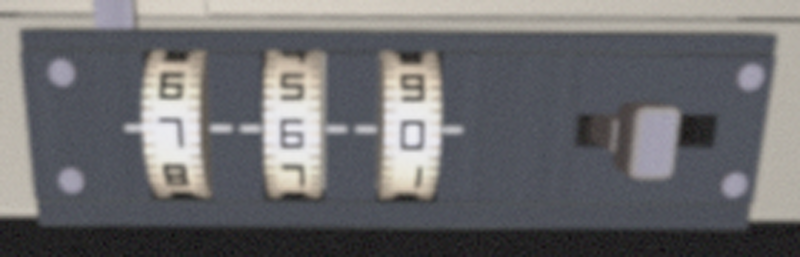

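Request:
move_arm --motion "0.025 0.001 -0.01 0; 0.045 0.002 -0.03 0; 0.045 0.002 -0.041 0; 0.045 0.002 -0.044 0; 0.045 0.002 -0.044 0; 0.045 0.002 -0.044 0"

```text
clock: 3.02
position: [0.5399, 0.1438, 0.1182]
ee_rot: [0.542, 0.455, -0.541, 0.455]
ft_force: [0.8, -0.9, -0.5]
grip_width: 0.001
```

```bash
cat > st.py <<'E'
from workcell import *
from h import *
import sys
o=get_obs();b=np.array([np.cos(-.174),np.sin(-.174)])
def st():
    o=get_obs();d=o["position"][:2]-[.5455,.142]
    print("t",round(o["clock"],2),"pos",o["position"].round(4),"box xy rel w1 (mm)",(np.array([d@b,d@[-b[1],b[0]]])*1e3).round(1),"F",o["ft_force"].round(2),"Fx box",(o["ft_force"][:2]@b).round(2))
def look(n):
    i=camera_info("wrist");p,d=camera("wrist");p=p[:,:,::-1]
    a=proj(i,[.5455,.142,.11]);u=int(a[0]);v=int(a[1]);print(a)
    c=p[max(0,v-50):v+50,max(0,u-70):u+160]
    cv2.imwrite(f"pics/{n}.png",cv2.resize(c,None,fx=3.4,fy=3.4,interpolation=cv2.INTER_CUBIC))
st()
if len(sys.argv)>1: look(sys.argv[1])
E
python3 st.py
```

```text
t 3.02 pos [0.5399 0.1438 0.1182] box xy rel w1 (mm) [-5.9  0.8] F [ 0.79 -0.88 -0.47] Fx box 0.93
```

Request:
move_arm --motion "0 0 -0.003 0; 0 0 -0.004 0; 0 0 -0.005 0; 0 0 -0.005 0"

```text
clock: 3.52
position: [0.5398, 0.1439, 0.1122]
ee_rot: [-0.541, -0.455, 0.541, -0.455]
ft_force: [-1.1, 0.3, -0.6]
grip_width: -0.0
```

Request:
move_arm --motion "0 0 -0.0005 0; 0 0 -0.001 0; 0 0 -0.001 0"

```text
clock: 3.9
position: [0.5398, 0.1438, 0.1113]
ee_rot: [-0.541, -0.455, 0.541, -0.455]
ft_force: [-0.6, 0.2, -0.1]
grip_width: 0.0
```

Request:
move_arm --motion "0 0 -0.0005 0; 0 0 -0.001 0; 0 0 -0.001 0"

```text
clock: 4.28
position: [0.5398, 0.1438, 0.1103]
ee_rot: [-0.541, -0.455, 0.541, -0.455]
ft_force: [-0.5, 0.3, -0.7]
grip_width: -0.002
```

Request:
move_arm --motion "0 0 -0.0005 0; 0 0 -0.001 0; 0 0 -0.001 0"

```text
clock: 4.65
position: [0.54, 0.1438, 0.1096]
ee_rot: [0.541, 0.455, -0.541, 0.455]
ft_force: [0.1, 0.1, 3.7]
grip_width: -0.001
```

Request:
move_arm --motion "0 0 -0.0003 0; 0 0 -0.0005 0; 0 0 -0.0005 0"

```text
clock: 5.03
position: [0.5403, 0.1439, 0.1095]
ee_rot: [0.542, 0.455, -0.541, 0.455]
ft_force: [-1.3, -1.1, 8.2]
grip_width: 0.0
```

Request:
move_arm --motion "0.003 -0.0005 0 0; 0.006 -0.001 0 0; 0.009 -0.0016 0 0; 0.0118 -0.0021 0 0; 0.0118 -0.0021 0 0"

```text
clock: 5.65
position: [0.5523, 0.1416, 0.1095]
ee_rot: [0.542, 0.454, -0.541, 0.455]
ft_force: [-0.7, -1.0, 7.5]
grip_width: -0.002
```

```bash
python3 st.py r1
```

```text
t 5.65 pos [0.5523 0.1416 0.1095] box xy rel w1 (mm) [6.8 0.8] F [-0.71 -1.02  7.46] Fx box -0.52
[258.7245109  260.55124069]
```

View pics/r1.png

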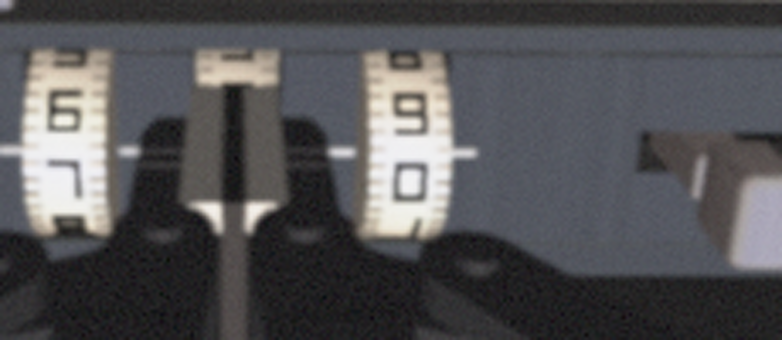

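Request:
move_arm --motion "0 0 0.008 0; -0.009 -0.013 0.008 0; -0.018 -0.0255 0.007 0; -0.018 -0.0255 0.005 0; -0.018 -0.0255 0.004 0;-0.018 -0.0255 0.003 0; -0.018 -0.0255 0.003 0"

```text
clock: 6.58
position: [0.5337, 0.1166, 0.1117]
ee_rot: [0.541, 0.455, -0.541, 0.455]
ft_force: [0.8, 0.2, -0.4]
grip_width: -0.0
```

```bash
python3 st.py r2
```

```text
t 6.58 pos [0.5337 0.1166 0.1117] box xy rel w1 (mm) [ -7.3 -27. ] F [ 0.79  0.19 -0.41] Fx box 0.75
[207.89912144 235.71870878]
```

View pics/r2.png

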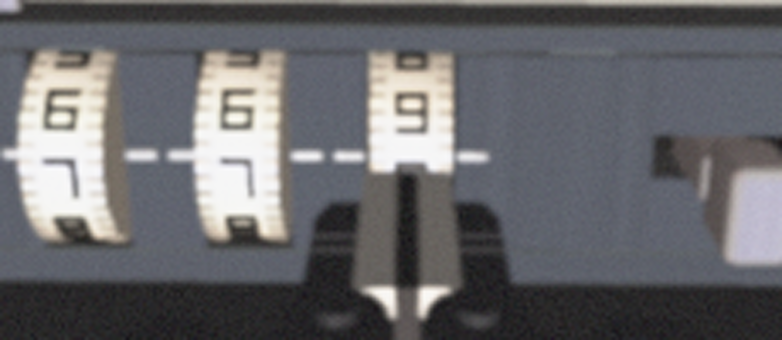

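The middle wheel now shows 7, and the finger is centred on the right wheel, which still shows 0. Next I descend onto it.

Request:
move_arm --motion "0 0 -0.0005 0; 0 0 -0.001 0; 0 0 -0.001 0"

```text
clock: 7.0
position: [0.5336, 0.1162, 0.1108]
ee_rot: [-0.541, -0.455, 0.541, -0.455]
ft_force: [0.6, -0.9, 0.0]
grip_width: 0.002
```

Request:
move_arm --motion "0 0 -0.0005 0; 0 0 -0.001 0; 0 0 -0.001 0"

```text
clock: 7.38
position: [0.5341, 0.1162, 0.1105]
ee_rot: [0.542, 0.455, -0.541, 0.455]
ft_force: [-0.3, -1.9, 6.7]
grip_width: -0.0
```

Request:
move_arm --motion "0.003 -0.0005 0 0; 0.006 -0.001 0 0; 0.009 -0.0016 0 0; 0.0125 -0.0022 0 0; 0.0125 -0.0022 0 0; 0.0125 -0.0022 0.004 0; 0.006 -0.001 0.005 0; 0 0 0.005 0; 0 0 0.003 0; 0 0 0.003 0"

```text
clock: 8.62
position: [0.5335, 0.1161, 0.1126]
ee_rot: [-0.541, -0.455, 0.542, -0.455]
ft_force: [-0.5, -0.6, -0.1]
grip_width: -0.001
```

```bash
python3 st.py r3
```

```text
t 8.62 pos [0.5335 0.1161 0.1126] box xy rel w1 (mm) [ -7.3 -27.6] F [-0.54 -0.61 -0.1 ] Fx box -0.43
[207.12325194 234.99212498]
```

View pics/r3.png

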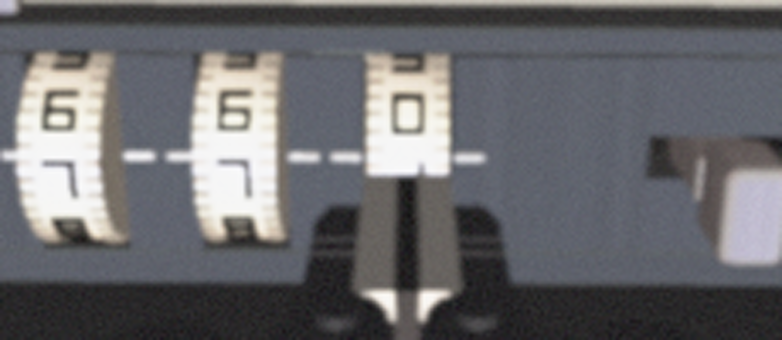

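Wheel 2 now has 0 on the far side, so it shows 1. I repeat the same stroke.

Request:
move_arm --motion "0 0 -0.002 0; 0 0 -0.003 0; 0 0 -0.003 0"

```text
clock: 9.05
position: [0.5342, 0.1162, 0.1106]
ee_rot: [0.542, 0.454, -0.541, 0.455]
ft_force: [-1.2, -0.9, 7.8]
grip_width: -0.001
```

Request:
move_arm --motion "0.003 -0.0005 0 0; 0.006 -0.001 0 0; 0.009 -0.0016 0 0; 0.0125 -0.0022 0 0; 0.0125 -0.0022 0 0; 0.0125 -0.0022 0.006 0; 0.018 0.025 0.009 0; 0.0235 0.0527 0.008 0; 0.0235 0.0527 0.005 0; 0.0235 0.0527 0.004 0"

```text
clock: 10.3
position: [0.5569, 0.1682, 0.1134]
ee_rot: [-0.541, -0.455, 0.542, -0.455]
ft_force: [-0.4, -1.0, -0.5]
grip_width: 0.002
```

```bash
python3 st.py r4
```

```text
t 10.3 pos [0.5569 0.1682 0.1134] box xy rel w1 (mm) [ 6.7 27.8] F [-0.38 -1.05 -0.46] Fx box -0.2
[306.00986931 256.9362043 ]
```

View pics/r4.png

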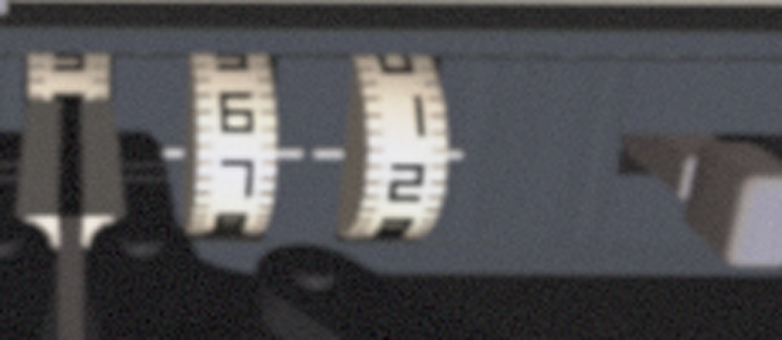

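The right wheel shows 2, the middle wheel shows 7, and the finger is centred over the left wheel.

Request:
move_arm --motion "0 0 -0.001 0; 0 0 -0.002 0; 0 0 -0.002 0"

```text
clock: 10.72
position: [0.5571, 0.1686, 0.1118]
ee_rot: [-0.541, -0.455, 0.542, -0.455]
ft_force: [-0.3, 0.7, -0.0]
grip_width: 0.002
```

Request:
move_arm --motion "0 0 -0.0005 0; 0 0 -0.001 0; 0 0 -0.001 0"

```text
clock: 11.1
position: [0.5571, 0.1689, 0.1108]
ee_rot: [-0.541, -0.455, 0.541, -0.455]
ft_force: [-0.2, 0.6, -0.3]
grip_width: 0.005
```

Request:
move_arm --motion "0 0 -0.0005 0; 0 0 -0.001 0; 0 0 -0.001 0"

```text
clock: 11.48
position: [0.5574, 0.169, 0.1103]
ee_rot: [0.542, 0.455, -0.541, 0.455]
ft_force: [-0.6, -0.2, 4.6]
grip_width: 0.002
```

Request:
move_arm --motion "-0.001 0.0002 -0.0003 0; -0.005 0.0009 -0.0003 0; -0.009 0.0016 -0.0003 0; -0.0125 0.0022 -0.0003 0; -0.0125 0.0022 -0.0003 0; -0.0125 0.0022 0.004 0; -0.006 0.001 0.005 0; 0 0 0.005 0; 0 0 0.003 0; 0 0 0.003 0"

```text
clock: 12.72
position: [0.5569, 0.169, 0.1124]
ee_rot: [-0.541, -0.455, 0.542, -0.455]
ft_force: [-0.3, -0.0, 0.6]
grip_width: 0.001
```

Request:
move_arm --motion "0 0 -0.002 0; 0 0 -0.0033 0; 0 0 -0.0033 0"

```text
clock: 13.1
position: [0.5575, 0.169, 0.1103]
ee_rot: [0.542, 0.455, -0.541, 0.455]
ft_force: [-0.7, -0.5, 6.1]
grip_width: -0.002
```

Second stroke; I stop it in front of the wheel, lifted, to check progress.

Request:
move_arm --motion "-0.001 0.0002 0 0; -0.005 0.0009 0 0; -0.009 0.0016 0 0; -0.0125 0.0022 0 0; -0.0125 0.0022 0 0; -0.0125 0.0022 0.004 0; -0.013 0.0022 0.005 0; -0.013 0.0022 0.005 0"

```text
clock: 14.1
position: [0.5439, 0.1712, 0.1144]
ee_rot: [-0.541, -0.455, 0.541, -0.455]
ft_force: [0.0, -0.5, 0.1]
grip_width: -0.002
```

```bash
python3 st.py r5
```

```text
t 14.1 pos [0.5439 0.1712 0.1144] box xy rel w1 (mm) [-6.6 28.4] F [ 0.02 -0.46  0.1 ] Fx box 0.1
[308.10289166 234.75798079]
```

View pics/r5.png

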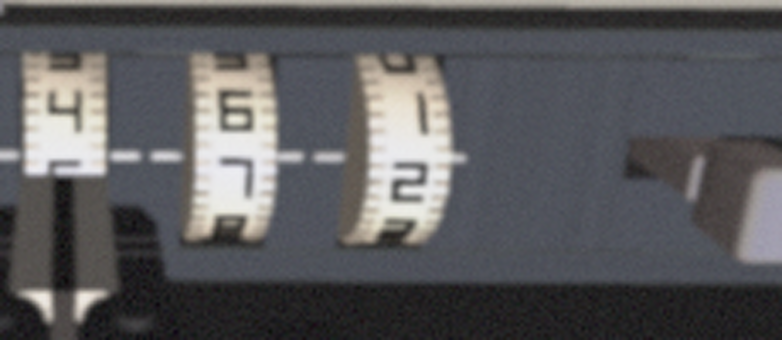

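The left wheel shows 5, with 4 on the far side at (65,110), so it needs one more stroke.

Request:
move_arm --motion "0.006 -0.001 0 0; 0.013 -0.0022 -0.002 0; 0.013 -0.0022 -0.004 0; 0.013 -0.0022 -0.005 0; 0.013 -0.0022 -0.005 0"

```text
clock: 14.78
position: [0.5579, 0.1687, 0.1103]
ee_rot: [0.542, 0.454, -0.541, 0.455]
ft_force: [0.9, -2.4, 6.9]
grip_width: -0.002
```

Request:
move_arm --motion "-0.001 0.0002 0 0; -0.005 0.0009 0 0; -0.009 0.0016 0 0; -0.0125 0.0022 0 0; -0.0125 0.0022 0 0; -0.0125 0.0022 0.006 0; -0.025 0.002 0.016 0; -0.045 0.002 0.036 0; -0.05 0.002 0.046 0; -0.05 0.002 0.046 0"

```text
clock: 16.02
position: [0.5074, 0.171, 0.1564]
ee_rot: [0.542, 0.454, -0.541, 0.455]
ft_force: [1.0, 0.1, -0.4]
grip_width: -0.003
```

```bash
python3 st.py r6
```

```text
t 16.02 pos [0.5074 0.171  0.1564] box xy rel w1 (mm) [-42.5  21.9] F [ 0.98  0.1  -0.44] Fx box 0.95
[290.15800008 158.08027376]
```

View pics/r6.png

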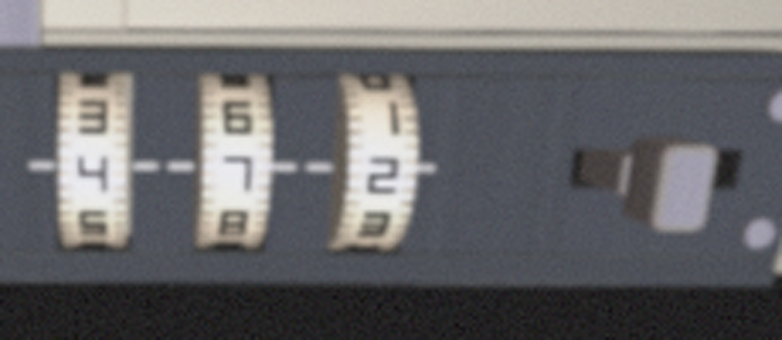

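The wheels read 4-7-2. Next, the bolt: I put the shut fingertip to the left of the knob.

Request:
move_arm --motion "0.01 -0.04 0 0; 0.02 -0.08 0 0; 0.0274 -0.09 0 0; 0.0274 -0.09 -0.015 0; 0.0274 -0.09 -0.026 0; 0.0274 -0.09 -0.026 0; 0.0274 -0.09 -0.026 0"

```text
clock: 16.95
position: [0.5344, 0.0818, 0.1296]
ee_rot: [0.541, 0.455, -0.541, 0.455]
ft_force: [0.2, 0.1, -0.3]
grip_width: 0.006
```

Run:
```python
from workcell import *
from h import *
from st import st
i=camera_info("wrist");p,d=camera("wrist");p=p[:,:,::-1]
print(proj(i,[.5317,.0632,.123]))
cv2.imwrite("pics/k1.png",cv2.resize(p[150:330,100:380],None,fx=2.8,fy=2.8,interpolation=cv2.INTER_CUBIC))
```

```text
t 16.95 pos [0.5344 0.0818 0.1296] box xy rel w1 (mm) [ -0.5 -61.2] F [ 0.24  0.08 -0.34] Fx box 0.23
[289.99414021 242.85417066]
```

View pics/k1.png

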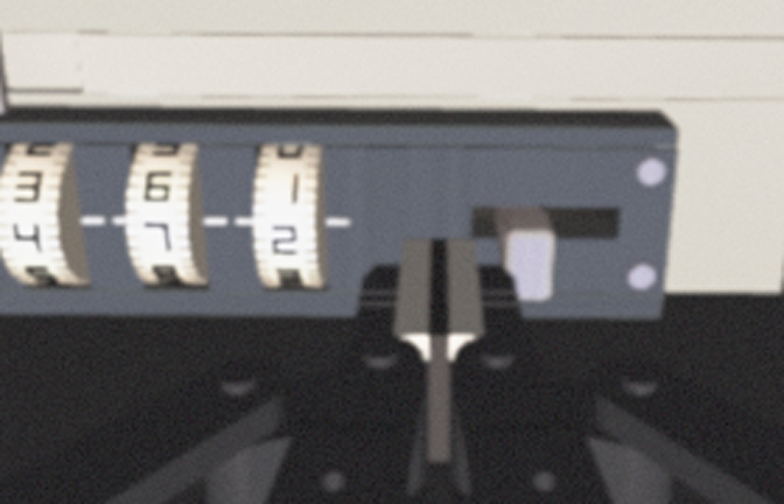

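Request:
move_arm --motion "0 0 -0.005 0; 0 0 -0.009 0; 0 0 -0.012 0; 0 0 -0.014 0; 0 0 -0.014 0"

```text
clock: 17.62
position: [0.5345, 0.0809, 0.1154]
ee_rot: [-0.541, -0.455, 0.541, -0.455]
ft_force: [-0.5, 0.1, 0.3]
grip_width: -0.002
```

Request:
move_arm --motion "-0.0005 -0.002 0 0; -0.001 -0.004 0 0; -0.001 -0.004 0 0"

```text
clock: 18.0
position: [0.5336, 0.0769, 0.1157]
ee_rot: [0.542, 0.455, -0.541, 0.455]
ft_force: [0.2, 2.2, -0.0]
grip_width: -0.001
```

Request:
move_arm --motion "-0.0003 -0.0015 0 0; -0.0006 -0.003 0 0; -0.0009 -0.0045 0 0; -0.001 -0.006 0 0; -0.001 -0.006 0 0"

```text
clock: 18.62
position: [0.5325, 0.0705, 0.1155]
ee_rot: [-0.541, -0.455, 0.542, -0.455]
ft_force: [0.3, 1.0, 1.7]
grip_width: 0.001
```

```bash
python3 st.py k2
```

```text
t 18.62 pos [0.5325 0.0705 0.1155] box xy rel w1 (mm) [ -0.5 -72.7] F [0.27 1.02 1.71] Fx box 0.09
[129.21925824 243.96672329]
```

View pics/k2.png

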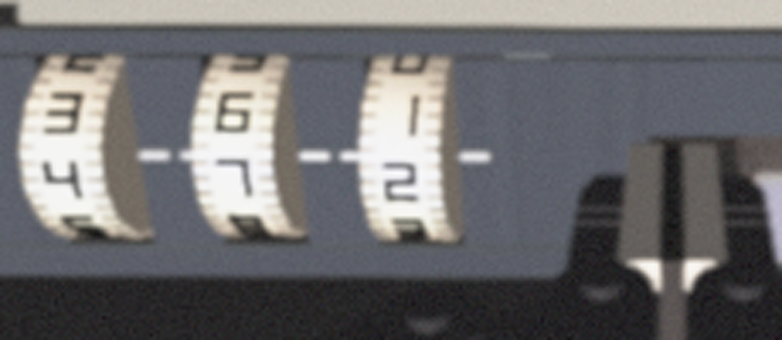

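Request:
move_arm --motion "-0.0003 -0.0015 0 0; -0.0006 -0.003 0 0; -0.0008 -0.0045 0 0; -0.0009 -0.005 0 0; -0.0009 -0.005 0 0"

```text
clock: 19.3
position: [0.5319, 0.0678, 0.1157]
ee_rot: [0.542, 0.456, -0.54, 0.455]
ft_force: [3.9, 8.1, -0.9]
grip_width: -0.003
```

Request:
move_arm --motion "-0.0001 -0.0005 0 0; -0.0002 -0.001 0 0; -0.0002 -0.001 0 0"

```text
clock: 19.68
position: [0.5319, 0.0677, 0.1158]
ee_rot: [0.542, 0.456, -0.54, 0.455]
ft_force: [4.1, 10.3, -2.8]
grip_width: -0.002
```

Request:
move_arm --motion "-0.0001 -0.0005 0 0; -0.0002 -0.001 0 0; -0.0002 -0.001 0 0"

```text
clock: 20.05
position: [0.5318, 0.0675, 0.1159]
ee_rot: [0.542, 0.456, -0.539, 0.455]
ft_force: [4.5, 12.8, -2.8]
grip_width: -0.002
```

Run:
```python
from workcell import *
from h import *
from st import st
p,d=camera("wrist");p=p[:,:,::-1]
cv2.imwrite("pics/k3.png",p)
p,d=camera("scene");cv2.imwrite("pics/s3.png",cv2.resize(p[150:290,200:380,::-1],None,fx=4,fy=4,interpolation=cv2.INTER_CUBIC))
```

```text
t 20.05 pos [0.5318 0.0675 0.1159] box xy rel w1 (mm) [ -0.6 -75.8] F [ 4.53 12.78 -2.77] Fx box 2.25
```

View pics/k3.png

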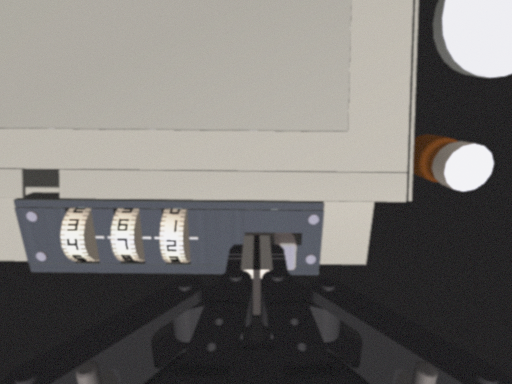

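View pics/s3.png

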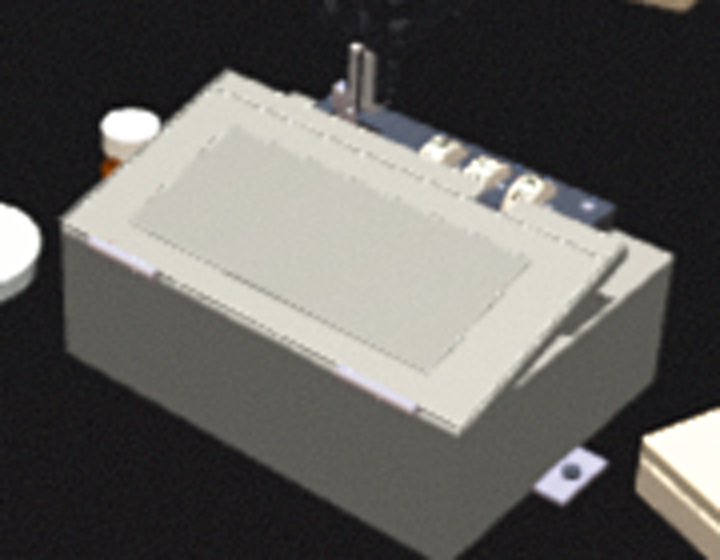

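Request:
move_arm --motion "0.0003 0.002 0 0; 0.0008 0.005 0 0; 0.0012 0.008 0 0; 0.0012 0.008 0 0; 0.0012 0.008 0.015 0; -0.02 0.01 0.05 0; -0.05 0.01 0.08 0; -0.05 0.01 0.08 0; -0.05 0.01 0.08 0"

```text
clock: 21.28
position: [0.4816, 0.0734, 0.1958]
ee_rot: [0.542, 0.454, -0.541, 0.455]
ft_force: [0.2, 0.0, 0.1]
grip_width: 0.004
```

Run:
```python
from workcell import *
from h import *
from st import st
i=camera_info("wrist");p,d=camera("wrist");p=p[:,:,::-1]
# home knob, drawn knob predicted
b=np.array([.173,.985,0]);k=np.array([.5315,.0633,.123])
print(proj(i,[k,k-b*.012]))
cv2.imwrite("pics/k4.png",p);np.save("pics/k4i.npy",i,allow_pickle=True);np.save("pics/k4.npy",d)
cv2.imwrite("pics/k4z.png",cv2.resize(p[80:230,130:420],None,fx=2.7,fy=2.7,interpolation=cv2.INTER_CUBIC))
```

```text
t 21.27 pos [0.4816 0.0734 0.1958] box xy rel w1 (mm) [-51.1 -78.6] F [0.21 0.04 0.14] Fx box 0.2
[[258.56997851 140.62333424]
 [274.81774075 140.60764851]]
```

View pics/k4.png

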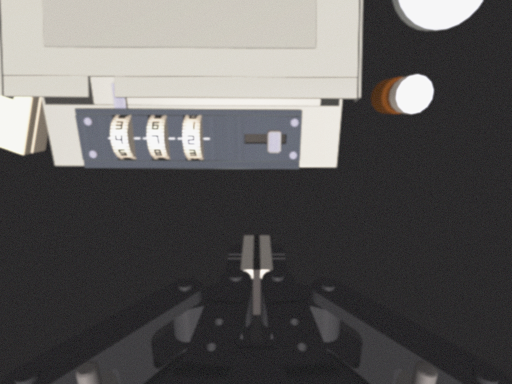

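View pics/k4z.png

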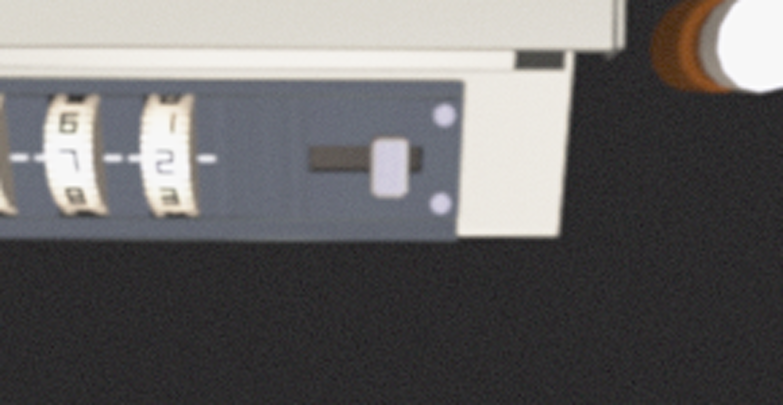

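Run:
```python
from workcell import *
from h import *
i=np.load("pics/k4i.npy",allow_pickle=True).item();d=np.load("pics/k4.npy")
a=pt(i,180,20,d[20,180]);b=pt(i,180,65,d[65,180]);print(a,b,"lid slope",np.arctan2(b[2]-a[2],np.hypot(*(a-b)[:2])))
print(hand_in())
```

```text
[0.62113319 0.10285772 0.11177275] [0.59217153 0.10855476 0.11858183] lid slope 0.2267196951248893
the job is handed in; nothing more can be done
None
```

The lock box is open: the wheels read 4-7-2, the bolt is drawn and the lid is ajar. I handed the job in about 21 s into the 67 s allowed; no verdict was reported.

- **Wheels:** They started at 7-6-0. I rolled each one a digit per stroke with the shut fingertips: left three back, middle one on, right two on. The wrist camera showed 4-7-2 before I touched the bolt and again at the end. I read the digits by eye and did not measure the 3 mm tolerance.
- **Bolt:** I pushed the knob right until it stopped. In the last picture it sits at about column 274.4, against 274.8 calculated for the full 12 mm.
- **Lid:** It sprang up by itself. The slope from the depth image is about 0.23 rad, inside the 0.12–0.5 range. I did not take a second reading to confirm it was at rest.
- **Forces and surroundings:** The highest wrist forces I read were about 8 N on the wheels and about 14 N against the bolt's stop. I only read the force at the end of each move. I never drove the arm towards the slide box, jar or dish, but I did not measure their final positions. The arm ended clear of everything.

No check failed. The camera estimates of the wheel spacing differed by 1–2 mm. The fingertip still came out centred on the wheels.

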